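# Lock the blue keyhole plate onto the jig base's stud

### The job

Fit the guide plate with the blue grip onto the dark steel jig base across the machine: lower its keyhole over the headed brass stud, then slide the plate along the base towards the base's long end, until the stud sits at the narrow end of the slot. Leave the plate lying flat and in line with the base, its grip over the long end, and let go; leave the yellow plate alone.

Things in the scene. Friction and masses are not known exactly. Their poses are not given: they have to be found in the camera images.
- blue_plate_grip (a point): Centre of the blue grip of the plate to fit: a block 40 (x) x 18 (y) x 32 mm tall on an aluminium plate 120x60x6 mm; this point is 22 mm above the plate's underside. x runs along the plate from the grip to the keyhole, z up. The keyhole's round hole (42 mm) is centred 42 mm along +x; from it a funnel and a slot 14 mm wide run on in +x to a closed end. Loose, about 0.2 kg.
- blue_plate_seat (a point): The narrow end of the blue plate's keyhole slot, on the plate's underside: the place where the stud's neck sits when the plate is locked. 75 mm from the grip centre along the plate's +x and 22 mm below it; 33 mm beyond the centre of the round hole. Axes as the grip's.
- stud (a point): Top centre of the headed brass stud on the fixed dark steel base (145x76 mm, 9 mm high) right of the 0.34 m tall green machine. Head 20 mm wide, 5 mm thick, top 32 mm above the bench; neck 7 mm, 18 mm tall between base and head. x runs along the base, z up: the base reaches 40 mm from the stud in +x and 105 mm in -x, the long end, where the grip belongs.
- yellow_plate_grip (a point): Centre of the yellow grip of a second, otherwise identical plate, lying beside the blue one left of the green machine. Not wanted: leave it where it lies. Axes and sizes as for the blue plate.

How it is judged:
At the end, for the whole second after the job is handed in: The narrow end of the blue plate's slot is within 12 mm of the stud's axis, the plate lies under the stud's head flat on the base (within 5 mm of height and 7 degrees), in line with the base within 20 degrees, its grip towards the base's long end (horizontal distance between blue_plate_seat and stud below 0.012 m and z of blue_plate_seat in the frame of stud below -0.018 m and x of blue_plate_grip in the frame of stud below -0.05 m and angle between the x axis of blue_plate_grip and the x axis of stud, either way round below 0.35 rad and angle between blue_plate_grip's own z axis and vertical below 0.12 rad); the robot touches nothing.
It fails at once if the yellow plate is moved by more than 30 mm (distance of yellow_plate_grip from where it was at the start of the episode above 0.03 m).
It also fails if it takes over 53 s, if anything falls off the work surface, if the arm or the gripper's body presses on something with over 40 N, if the wrist force passes 120 N, or if a joint passes its speed limit or range.

### The arm

A 6-joint arm with a two-finger parallel gripper is mounted at the origin on the work surface; the furniture and walls round the work are solid. World frame = base frame: x ahead of the robot, y to its left, z up, the work surface at z = 0. Lengths are in m, angles in rad, forces in N, time in s.
With the tool pointing down it reaches from about 0.3 to 0.775 m from the base axis. Payload 14.6 kg.
Tool frame: the origin (TCP) lies at the very end of the fingers, on their centre line; the grasp point (between the pads) lies 19 mm behind it; z points along the fingers, y is the line along which they close (so a half turn about z gives the same grasp; the last joint's range is limited). The gripper opens to 94 mm and grips with 3 to 60 N. Pads are 16 mm wide; open, the fingers measure 119 mm over their backs; the gripper's body (75 mm by 177 mm) begins 78 mm behind the grasp point.
Start: joints at [1.159, 0.3, 1.521, -0, 1.321, -0.067], TCP at [0.186, 0.518, 0.205] pointing down, gripper open.
Joint ranges: [-3.03, 3.03], [-0.79, 2.21], [0.23, 2.52], [-1.04, 4.18], [0, 3.07], [-2.55, 2.55]. Speed limits (rad/s): [2.22, 2.22, 2.57, 3.14, 3.14, 3.14].

### API

Orientations are given as [roll, pitch, yaw] about the fixed x, y, z axes, in that order (R = Rz(yaw) Ry(pitch) Rx(roll)).
In Python, from station import ctrl gives the robot as it stands.
- The arm moves only by the shell command python3 -m pendant 'ROWS' [OPENING] [FORCE]. ROWS is JSON, a list of rows, each a list of 2 entries, a list of its own where there are three numbers: the shift along the world's x, y, z in cm, then the turn about the world's z in rad. A call has 1 to 20 rows; each row shifts and turns the commanded pose from where the row before left it; what a row does not reach is not made up. A row lasts 1/12 s, in which the tool goes at most 41.7 mm and 7.16 degrees, less where a joint would pass 70% of its speed; a pose out of reach is approached as far as the arm can. A call is refused whole if a number of a shift passes 4.17 or a number of a turn 0.125, either way. A call with a gripper value outside its range is refused whole. OPENING is the opening, from 0 (shut) to 1 (fully open), set as the call begins (- or left out, the last holds). The fingers move at their own pace and stop on an object; FORCE is the grip in N (left out, the last holds). Time passes only in rows, so rows that do not move let the fingers close. It gives the time, the measured TCP pose, the force, the opening and the grip force at its end, in the units of the state.
- ctrl.get_obs(): the state, without advancing time (a new reading comes with each control period).
- ctrl.camera(name): name is "scene" or "side" or "wrist"; returns a dict with "color" (400x640x3 uint8, red, green, blue), "intrinsics" (3x3 intrinsics, pixels), "camera_from_world" (4x4, takes a point from world to camera coordinates). Camera axes: x right, y down, z forward; pixel columns grow to the right and rows downward; lengths in m; the calibration is good to about 2 mm. A picture is of the moment at which its call begins. There is no depth.
- ctrl.hand_in(): hands the job in; it is judged then, once.
The state is a dict: "time_s": time; "qpos": joint angles; "joint_vel": joint speeds; "tau": joint torques, N m; "ee_pos": TCP position; "eef_rot": TCP orientation; "force": force on the tool from outside, world axes, zero at the start; "moment": the same for the moment, N m; "grip_width": finger opening in m; "grip_force": force on a finger pad.
Only numpy, scipy, OpenCV 4.12 (cv2) and the standard library are available. Lean on these libraries where they do the work, as an engineer would, in place of code of your own. Each camera call takes 0.05 s, during which the arm holds its last target. There are 200 camera calls.

## Working session

There is one attempt and no reset: what is moved stays moved. The work goes in short steps, Python scripts to look and compute and a shell command to move; the robot and the scene stay as the last step left them, time stands still between calls to the robot, and variables do not carry over. Pictures are saved under pics/ and viewed, at most 10 in all, crops included, and the job is handed in when it is done.

```bash
mkdir -p pics
cat > h.py <<'E'
from station import ctrl
import numpy as np, cv2
def cam(n,save=None):
    c=ctrl.camera(n)
    if save: cv2.imwrite('pics/'+save,cv2.cvtColor(np.asarray(c['color']),cv2.COLOR_RGB2BGR))
    return c
def onplane(c,u,v,z):
    K=np.array(c['intrinsics']);T=np.array(c['camera_from_world']);R=T[:3,:3];o=-R.T@T[:3,3]
    d=R.T@np.linalg.inv(K)@np.array([u,v,1.]); return o+d*(z-o[2])/d[2]
E
python3 - <<'E'
from h import *
a=cam('scene');b=cam('side');w=cam('wrist')
im=np.vstack([np.hstack([a['color'],b['color']])])
im=cv2.resize(im,None,fx=.625,fy=.625)
im2=cv2.resize(np.asarray(w['color']),None,fx=.625,fy=.625)
im=np.vstack([im,np.hstack([im2,im2*0])])
cv2.imwrite('pics/a.png',im[:,:,::-1])
for n,c in zip('sbw',(a,b,w)):
    T=np.array(c['camera_from_world']);print(n,-T[:3,:3].T@T[:3,3],T[:3,:3][2])
print(ctrl.get_obs())
E
```

```text
s [-0.16030212 -0.61844381  0.72550297] [ 0.64779747  0.46602565 -0.60264295]
b [ 0.69254467 -0.77311286  1.19410442] [-0.1281567   0.49672109 -0.85839619]
w [0.12301603 0.54012225 0.38386543] [ 0.21846095 -0.07958561 -0.97259495]
{'time_s': 0.15, 'qpos': array([ 1.15940395e+00,  3.00309015e-01,  1.52138655e+00,  2.58405045e-05,
        1.32067999e+00, -6.66402281e-02]), 'joint_vel': array([ 0.00059792, -0.00195521, -0.00133916, -0.00113219,  0.00367105,
       -0.00234141]), 'tau': array([ 1.15107727e-03, -5.31958151e+01, -3.52825034e+01,  7.08211656e-02,
        2.35337263e-02, -1.37147131e-04]), 'ee_pos': array([0.18582778, 0.51747259, 0.20505753]), 'eef_rot': array([-3.14081315e+00, -7.71102636e-05,  2.79683406e+00]), 'force': array([-0.27183445,  0.27060162, -0.03848676]), 'moment': array([ 0.01697889, -0.00836099, -0.01478896]), 'grip_force': 0.0, 'grip_width': 0.09393903034547657}
```

View pics/a.png

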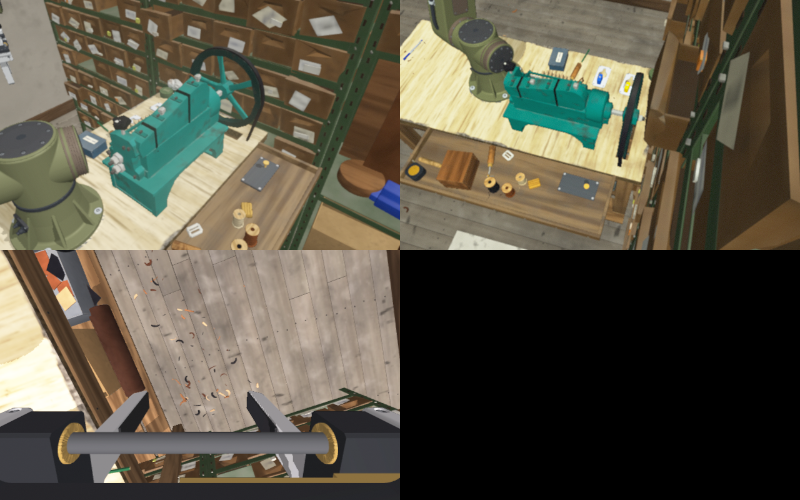

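Run:
```python
from h import *
b=cam('side');s=cam('scene')
im=np.asarray(b['color'])
A=cv2.resize(im[90:230,150:420],(800,415),interpolation=cv2.INTER_CUBIC)
B=cv2.resize(im[260:330,220:350],(390,210),interpolation=cv2.INTER_CUBIC)
S=cv2.resize(np.asarray(s['color'])[230:330,360:490],(273,210),interpolation=cv2.INTER_CUBIC)
S=np.hstack([B,S,np.zeros((210,137,3),np.uint8)])
cv2.imwrite('pics/b.png',np.vstack([A[:389],S])[:,:,::-1])
hsv=cv2.cvtColor(im,cv2.COLOR_RGB2HSV)
for n,lo,hi in(('blue',(105,150,60),(125,255,255)),('yel',(22,150,120),(32,255,255))):
    m=cv2.inRange(hsv,lo,hi);k,_,st,ce=cv2.connectedComponentsWithStats(m)
    for i in range(1,k):
        if st[i,4]>15: print(n,st[i],ce[i].round(1),onplane(b,*ce[i],.025).round(3),onplane(b,*ce[i],.032).round(3))
# machine top, heights
for p in((170,105),(325,150),(385,125),(368,255)): print(p,onplane(b,*p,.34).round(3),onplane(b,*p,0).round(3))
```

```text
blue [316 119   7  15  65] [319.  126.8] [0.461 0.114 0.025] [0.462 0.109 0.032]
yel [359 130  10  17  87] [363.  138.4] [0.59  0.108 0.025] [0.59  0.102 0.032]
yel [ 14 266  16  15 127] [ 21.  273.6] [-0.108 -0.503  0.025] [-0.103 -0.505  0.032]
yel [295 295   7   7  41] [297.9 297.6] [ 0.545 -0.385  0.025] [ 0.546 -0.387  0.032]
(170, 105) [ 0.203 -0.154  0.34 ] [0.008 0.093 0.   ]
(325, 150) [ 0.55  -0.179  0.34 ] [0.493 0.058 0.   ]
(385, 125) [ 0.654 -0.084  0.34 ] [0.638 0.191 0.   ]
(368, 255) [ 0.683 -0.38   0.34 ] [ 0.68  -0.224  0.   ]
```

View pics/b.png

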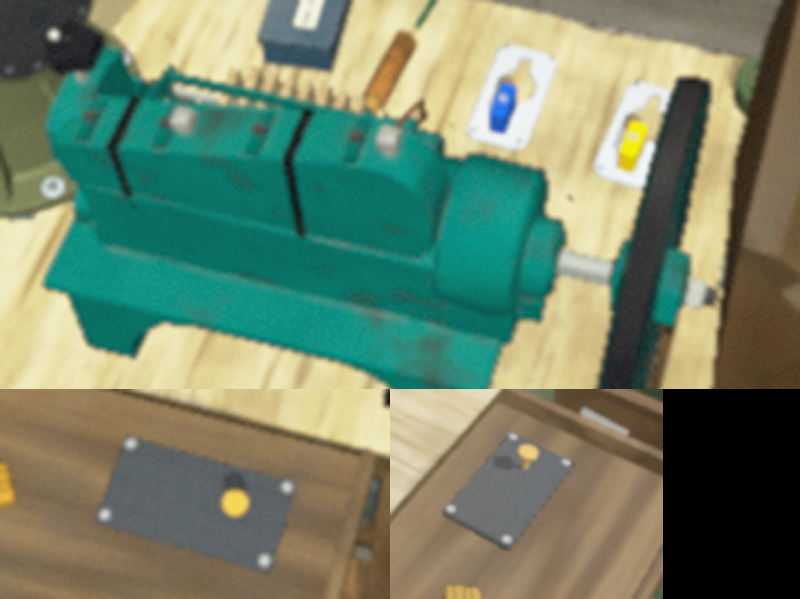

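Run:
```python
from h import *
b=cam('side');s=cam('scene')
Pm=lambda c: np.array(c['intrinsics'])@np.array(c['camera_from_world'])[:3]
hsv=cv2.cvtColor(np.asarray(s['color']),cv2.COLOR_RGB2HSV)
m=cv2.inRange(hsv,(15,130,150),(32,255,255));k,_,st,ce=cv2.connectedComponentsWithStats(m)
sc=[ce[i] for i in range(1,k) if st[i,4]>15 and abs(ce[i]-[426,261]).max()<8][0]
X=cv2.triangulatePoints(Pm(b),Pm(s),np.array([297.9,297.6]),np.array(sc,float));X=X[:3]/X[3];print('stud',sc,X.ravel())
B=lambda x,y,z:onplane(b,220+x/3,260+y/3,z).round(4)
for p in((131,54),(288,98),(105,126),(265,172)):print(B(*p,.011))
p=[B(*q,.011)[:2] for q in((131,54),(288,98),(105,126),(265,172))]
for d in(p[1]-p[0],p[3]-p[2]):print('base dir',np.arctan2(d[1],d[0]))
A=lambda x,y,z:onplane(b,150+x/2.963,90+y/2.964,z).round(4)
for q in((507,45),(554,53),(468,135),(518,148)):print('plate',A(*q,.006))
for q in((597,170),(640,186),(630,82)):print('yplate',A(*q,.006))
print('key',A(520,75,.006))
print('machine base', [A(*q,0) for q in((130,355),(80,345),(490,389))],[A(*q,.34) for q in((50,150),(90,60),(440,140),(430,235))])
print('wheel',[A(*q,.4) for q in((690,80),(620,389))])
```

```text
Traceback (most recent call last):
IndexError: list index out of range
```

Run:
```python
from h import *
b=cam('side');s=cam('scene')
Pm=lambda c: np.array(c['intrinsics'])@np.array(c['camera_from_world'])[:3]
sc=np.array([425.7,260.5])
X=cv2.triangulatePoints(Pm(b),Pm(s),np.array([297.9,297.6]),np.array(sc,float));X=X[:3]/X[3];print('stud',sc,X.ravel())
B=lambda x,y,z:onplane(b,220+x/3,260+y/3,z).round(4)
p=[B(*q,.011)[:2] for q in((131,54),(288,98),(105,126),(265,172))];print(p)
for d in(p[1]-p[0],p[3]-p[2]):print('base dir',np.arctan2(d[1],d[0]))
A=lambda x,y,z:onplane(b,150+x/2.963,90+y/2.964,z).round(4)
for q in((507,45),(554,53),(468,135),(518,148)):print('plate',A(*q,.006))
for q in((597,170),(640,186),(630,82)):print('yplate',A(*q,.006))
print('key',A(520,75,.006))
print('machine base', [A(*q,0) for q in((130,355),(80,345),(490,389))],[A(*q,.34) for q in((50,150),(90,60),(440,140),(430,235))])
print('wheel',[A(*q,.4) for q in((690,80),(620,389))])
```

```text
stud [425.7 260.5] [ 0.54576591 -0.38727032  0.02762205]
[array([ 0.4501, -0.3549]), array([ 0.5816, -0.3569]), array([ 0.4494, -0.4172]), array([ 0.5804, -0.4193])]
base dir -0.01520795292573712
base dir -0.016029161397775802
plate [0.4415 0.2079 0.006 ]
plate [0.4893 0.2105 0.006 ]
plate [0.4347 0.0896 0.006 ]
plate [0.485  0.0875 0.006 ]
yplate [0.5638 0.0827 0.006 ]
yplate [0.6072 0.0756 0.006 ]
yplate [0.5704 0.195  0.006 ]
key [0.4639 0.1743 0.006 ]
machine base [array([ 0.2121, -0.2195,  0.    ]), array([ 0.1656, -0.2218,  0.    ]), array([ 0.5276, -0.1671,  0.    ])] [array([ 0.235 , -0.2423,  0.34  ]), array([ 0.23  , -0.1613,  0.34  ]), array([ 0.4898, -0.1623,  0.34  ]), array([ 0.5055, -0.2393,  0.34  ])]
wheel [array([ 0.6486, -0.1138,  0.4   ]), array([ 0.6557, -0.3499,  0.4   ])]
```

```bash
python3 -m pendant '[[[2,-2.9,0],-0.092],[[2,-2.9,0],-0.092],[[2,-2.9,0],-0.092],[[2,-2.9,0],-0.092],[[2,-2.9,0],-0.092],[[2,-2.9,0],-0.092],[[2,-2.9,0],-0.092],[[2,-2.9,0],-0.092],[[2,-2.9,0],-0.092],[[2,-2.9,0],-0.092],[[2,-2.9,0],-0.092],[[2,-2.9,0],-0.092],[[2,-2.9,0],-0.092],[[1.3,-2.6,0],-0.092],[[0,0,0],0],[[0,0,0],0]]' 1
python3 - <<'E'
from h import *
c=cam('wrist','c.png');im=np.asarray(c['color'])
hsv=cv2.cvtColor(im,cv2.COLOR_RGB2HSV)
m=cv2.inRange(hsv,(105,150,60),(125,255,255));k,_,st,ce=cv2.connectedComponentsWithStats(m)
for i in range(1,k):
    if st[i,4]>100:print(st[i],ce[i],onplane(c,*ce[i],.03))
E
```

```text
time_s: 1.78
ee_pos: [0.4592, 0.1137, 0.2053]
eef_rot: [-3.141, -0.0, 1.507]
force: [0.6, 0.2, -0.1]
grip_width: 0.094
grip_force: 0.0
[309 163  16  37 480] [316.29791667 180.70625   ] [0.45983792 0.11872543 0.03      ]
```

View pics/c.png

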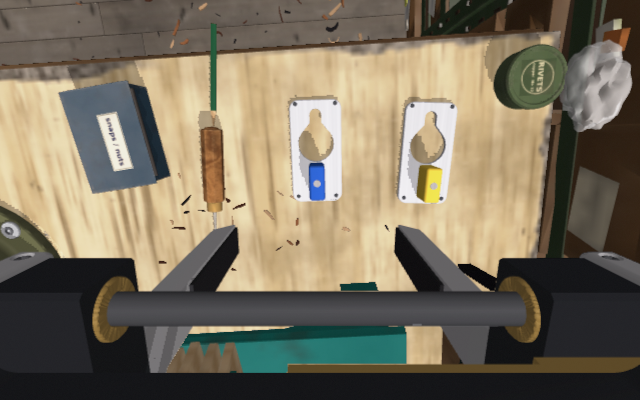

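Run:
```python
from h import *
c=cam('wrist')
for u,v,z in((290,99,.006),(341,99,.006),(341,200,.006),(293,200,.006),(316.5,163,.038),(317,200,.006),(316,145,.006),(316,112,.006),(307,195,.038),(326,195,.038)):print(u,v,onplane(c,u,v,z).round(4))
```

```text
290 99 [0.435  0.2118 0.006 ]
341 99 [0.4932 0.2082 0.006 ]
341 200 [0.488  0.0896 0.006 ]
293 200 [0.4291 0.0932 0.006 ]
316.5 163 [0.461  0.1406 0.038 ]
317 200 [0.4586 0.0914 0.006 ]
316 145 [0.4614 0.1581 0.006 ]
316 112 [0.4637 0.1956 0.006 ]
307 195 [0.4481 0.1054 0.038 ]
326 195 [0.4694 0.1041 0.038 ]
```

```bash
python3 -m pendant '[[[0.1,0.5,-3.5],0.02],[[0,0,-3.5],0],[[0,0,-3.5],0],[[0,0,-3.5],0],[[0,0,-3.0],0],[[0,0,-1.5],0],[[0,0,-0.9],0],[[0,0,0],0],[[0,0,0],0]]' 1
python3 -m pendant '[[[0,0,0],0],[[0,0,0],0],[[0,0,0],0],[[0,0,0],0],[[0,0,0],0],[[0,0,0],0],[[0,0,0],0],[[0,0,0],0],[[0,0,0],0],[[0,0,0],0],[[0,0,0],0],[[0,0,0],0]]' 0 35
```

```text
time_s: 2.63
ee_pos: [0.4601, 0.1203, 0.0121]
eef_rot: [3.141, -0.0, 1.53]
force: [0.8, 0.9, 1.3]
grip_width: 0.0943
grip_force: 0.0
time_s: 3.63
ee_pos: [0.4599, 0.1196, 0.0114]
eef_rot: [-3.142, -0.0, 1.529]
force: [-0.5, -0.2, 0.5]
grip_width: 0.0178
grip_force: 35.4
```

```bash
python3 -m pendant '[[[0,0,1.0],0],[[0,0,2.0],0],[[0,0,3.5],0],[[0,0,3.5],0],[[0,0,3.5],0],[[0,0,3.5],0],[[0,0,3.5],0],[[0,0,3.5],0],[[0,0,3.5],0],[[0,0,3.5],0],[[0,0,3.5],0],[[0,0,3.5],0],[[0,0,3.5],0],[[0,0,2.0],0],[[0,0,0],0],[[0,0,0],0]]'
python3 - <<'E'
from h import *
s=cam('side');w=cam('wrist')
a=np.hstack([np.asarray(s['color']),np.asarray(w['color'])])
cv2.imwrite('pics/d.png',cv2.resize(a,(800,250))[:,:,::-1]); print(ctrl.get_obs()['qpos'])
E
```

```text
time_s: 4.97
ee_pos: [0.4597, 0.1196, 0.4466]
eef_rot: [3.141, -0.0, 1.529]
force: [1.0, -0.0, -3.9]
grip_width: 0.0179
grip_force: 35.0
[ 1.77326073e-01  7.18178741e-02  1.24858732e+00 -2.64170495e-05
  1.82369783e+00  2.19380329e-01]
```

View pics/d.png

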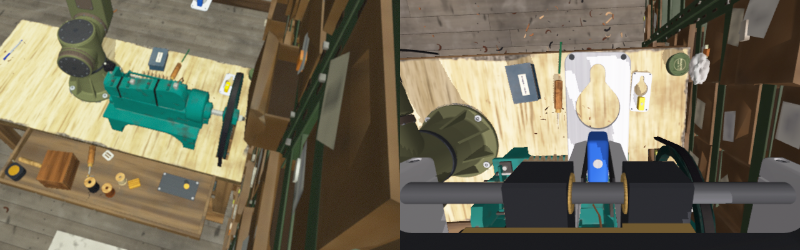

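```bash
python3 -m pendant '[[[0.26,-2.98,0],-0.091],[[0.26,-2.98,0],-0.091],[[0.26,-2.98,0],-0.091],[[0.26,-2.98,0],-0.091],[[0.26,-2.98,0],-0.091],[[0.26,-2.98,0],-0.091],[[0.26,-2.98,0],-0.091],[[0.26,-2.98,0],-0.091],[[0.26,-2.98,0],-0.091],[[0.26,-2.98,0],-0.091],[[0.26,-2.98,0],-0.091],[[0.26,-2.98,0],-0.091],[[0.26,-2.98,0],-0.091],[[0.26,-2.98,0],-0.091],[[0.26,-2.98,0],-0.091],[[0.26,-2.98,0],-0.091],[[0.26,-2.98,0],-0.091],[[0,0,0],0],[[0,0,0],0]]'
python3 - <<'E'
from h import *
s=cam('side');w=cam('wrist')
a=np.hstack([np.asarray(s['color']),np.asarray(w['color'])])
cv2.imwrite('pics/e.png',cv2.resize(a,(800,250))[:,:,::-1]); print(ctrl.get_obs()['qpos'])
E
```

```text
time_s: 6.65
ee_pos: [0.504, -0.3883, 0.4434]
eef_rot: [-3.139, 0.004, -0.02]
force: [-0.6, 0.9, -2.3]
grip_width: 0.0177
grip_force: 35.0
[-7.11755366e-01  4.96743794e-01  7.07778145e-01  1.48326840e-04
  1.93871597e+00  8.76042237e-01]
```

View pics/e.png

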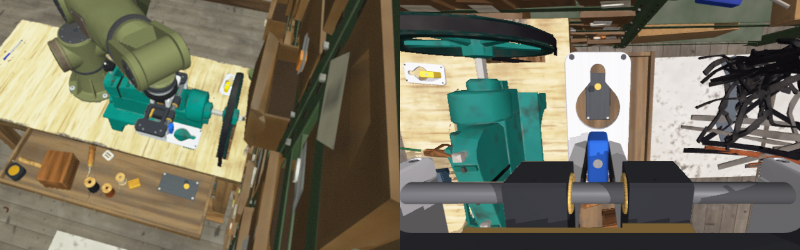

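```bash
python3 -m pendant '[[[0,0,-3],0],[[0,0,-3.5],0],[[0,0,-3.5],0],[[0,0,-3.5],0],[[0,0,-3.5],0],[[0,0,-3.5],0],[[0,0,-3.5],0],[[0,0,-3.5],0],[[0,0,-3.5],0],[[0,0,-3.5],0],[[0,0,-2],0],[[0,0,0],0],[[0,0,0],0],[[0,0,0],0]]'
python3 - <<'E'
from h import *
s=cam('side');w=cam('wrist')
a=np.vstack([cv2.resize(np.asarray(s['color'])[230:350,200:380],(450,300)),cv2.resize(np.asarray(w['color']),(480,300))[:,:450]])
cv2.imwrite('pics/f.png',a[:,:,::-1]); o=ctrl.get_obs();print(o['qpos'],o['ee_pos'])
im=np.asarray(w['color']);hsv=cv2.cvtColor(im,cv2.COLOR_RGB2HSV)
m=cv2.inRange(hsv,(15,130,120),(32,255,255));k,_,st,ce=cv2.connectedComponentsWithStats(m)
for i in range(1,k):
    if st[i,4]>40:print(st[i],ce[i],onplane(w,*ce[i],.032).round(4))
E
```

```text
time_s: 7.92
ee_pos: [0.505, -0.387, 0.0839]
eef_rot: [3.14, -0.002, -0.017]
force: [0.5, 0.1, -1.6]
grip_width: 0.0176
grip_force: 35.0
[-7.11902620e-01  6.02601326e-01  1.37893139e+00  1.05385618e-05
  1.15654279e+00  8.76526945e-01] [ 0.50493473 -0.38733455  0.08387171]
[302 149  27  26 550] [314.84363636 161.55818182] [ 0.5464 -0.3873  0.032 ]
[268 277  12  66 402] [272.65920398 310.53482587] [ 0.4251 -0.3506  0.032 ]
[357 279   8  63 295] [360.92542373 312.36271186] [ 0.422  -0.4229  0.032 ]
[333 351  16  15 151] [340.53642384 359.17218543] [ 0.3775 -0.4062  0.032 ]
```

View pics/f.png

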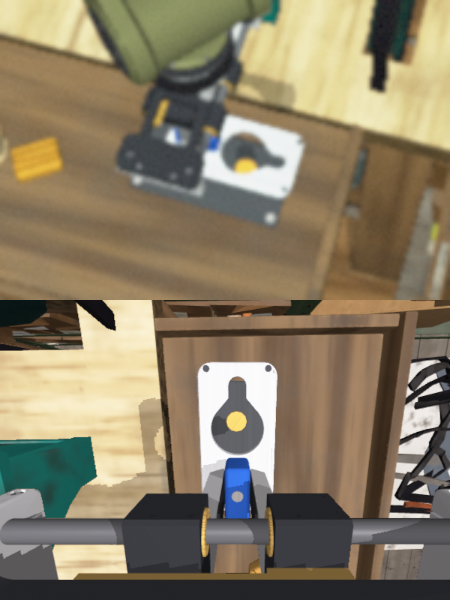

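```bash
python3 -m pendant '[[[0,0,-1.5],0],[[0,0,-1.5],0],[[0,0,-1],0],[[0,0,-0.7],0],[[0,0,-0.5],0],[[0,0,-0.4],0],[[0,0,-0.3],0],[[0,0,-0.2],0],[[0,0,0],0],[[0,0,0],0]]'
python3 - <<'E'
from h import *
w=cam('wrist','g.png')
for u,v in((238*640/480*0+0,0),):pass
print(ctrl.get_obs()['force'])
E
```

```text
time_s: 8.85
ee_pos: [0.5042, -0.3871, 0.0207]
eef_rot: [3.141, -0.0, -0.018]
force: [-0.9, -0.3, -2.5]
grip_width: 0.0176
grip_force: 35.0
[-0.67359831  0.31738689 -2.55015998]
```

View pics/g.png

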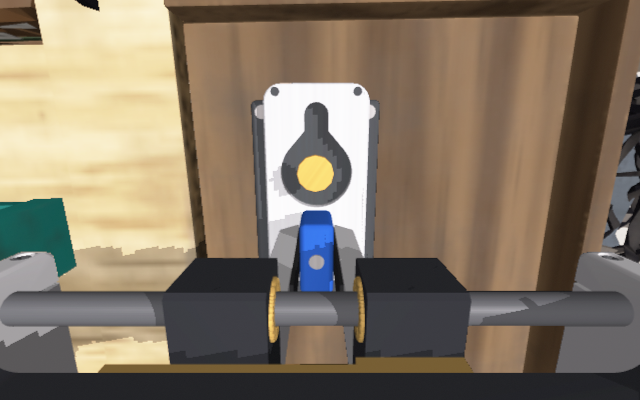

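```bash
python3 -m pendant '[[[-0.4,0,0],0],[[-0.4,0.01,0],0],[[-0.4,0,0],0],[[-0.4,0.01,0],0],[[-0.4,0.01,0],0],[[-0.4,0.01,0],0],[[-0.4,0.01,0],0],[[-0.4,0,0],0],[[-0.1,0,0],0],[[0,0,0],0],[[0,0,0],0]]'
python3 - <<'E'
from h import *
w=cam('wrist','i.png');print(ctrl.get_obs()['force'])
E
```

```text
time_s: 9.82
ee_pos: [0.4712, -0.3865, 0.0205]
eef_rot: [3.142, -0.0, -0.018]
force: [1.0, -0.2, -1.4]
grip_width: 0.0176
grip_force: 35.0
[-0.61513443 -0.28287799 -1.1230148 ]
```

View pics/i.png

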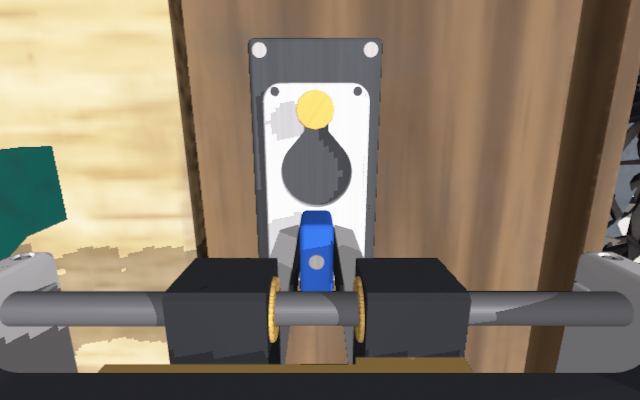

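```bash
python3 -m pendant '[[[0,0,0],0],[[0,0,0],0],[[0,0,0],0],[[0,0,0],0],[[0,0,0],0],[[0,0,0],0],[[0,0,0],0],[[0,0,0],0],[[0,0,1],0],[[0,0,2],0],[[0,0,3],0],[[0,0,3],0],[[0,0,3],0],[[0,0,0],0],[[0,0,0],0],[[0,0,0],0]]' 0.6
python3 - <<'E'
from h import *
w=cam('wrist','j.png');im=np.asarray(w['color']);hsv=cv2.cvtColor(im,cv2.COLOR_RGB2HSV)
for n,lo,hi,z in(('stud',(15,130,120),(32,255,255),.032),('grip',(105,150,60),(125,255,255),.045)):
    k,_,st,ce=cv2.connectedComponentsWithStats(cv2.inRange(hsv,lo,hi))
    for i in range(1,k):
        if st[i,4]>200:print(n,st[i],onplane(w,*ce[i],z).round(4))
E
```

```text
time_s: 11.2
ee_pos: [0.4709, -0.3862, 0.1402]
eef_rot: [-3.141, 0.0, -0.018]
force: [0.8, 1.0, -0.1]
grip_width: 0.0565
grip_force: 0.0
stud [179 277  28  66 796] [ 0.3575 -0.2558  0.032 ]
stud [438 277  16  65 408] [ 0.3482 -0.5182  0.032 ]
stud [335 278  28  13 202] [ 0.3808 -0.4184  0.032 ]
stud [ 195  358  373   14 3406] [ 0.2851 -0.4795  0.032 ]
grip [307 178  19  46 767] [ 0.4727 -0.3865  0.045 ]
```

View pics/j.png

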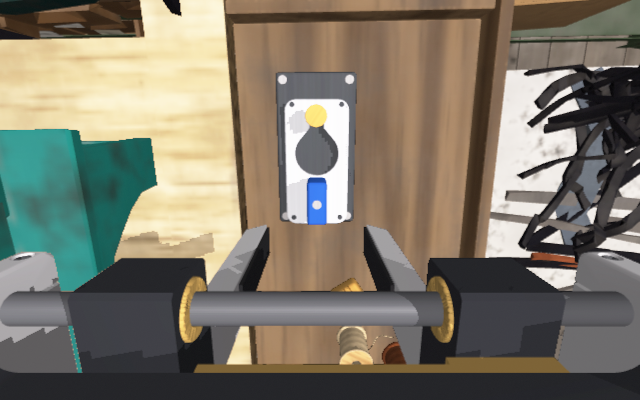

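The plate lies flat under the stud head: the stud at (316,116) is at the slot's narrow end, the grip at (317,201) is over the long end, and the gripper is clear.

```bash
python3 -c "from station import ctrl;print(ctrl.hand_in())"
```

```text
the job is handed in; nothing more can be done
None
```

The blue plate is on the jig base with the stud at the narrow end of its slot and its grip over the long end; I let go, never touched the yellow plate, and handed the job in at about 11 s (no verdict was returned).

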